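Load the light-curing box with bead pins

ROBOT

A 6-joint arm with a two-finger parallel gripper is mounted at the origin on the work surface. World frame = base frame: x ahead of the robot, y to its left, z up, the work surface at z = 0. Lengths are in m, angles in rad, forces in N, time in s.
With the tool pointing down it reaches from about 0.35 to 0.975 m from the base axis. Payload 4.9 kg.
Tool frame: the origin (TCP) lies at the very end of the fingers, on their centre line; the grasp point (between the pads) lies 19 mm behind it; z points along the fingers, y is the line along which they close (so a half turn about z gives the same grasp; the last joint's range is limited). The gripper opens to 85 mm and grips with 20 to 120 N. Pads are 22 mm wide; open, the fingers measure 114 mm over their backs; the gripper's body (76 mm by 85 mm) begins 54 mm behind the grasp point. The pads swing forward as they close: fully open they stand 13 mm farther back than shut.
Start: joints at [-1.398, 0.053, 1.613, -0, 1.476, -0.119], TCP at [0.18, -0.599, 0.231] pointing down, gripper open.
Joint ranges: [-3.01, 3.01], [-1.01, 2.22], [0.06, 2.58], [-1.02, 4.17], [0.09, 2.62], [-3.14, 3.14]. Speed limits (rad/s): [2.57, 2.57, 3.14, 3.14, 3.14, 3.14].

INTERFACE

Orientations are given as a unit quaternion [w, x, y, z].
In Python, from plant import manip gives the robot as it stands.
- The arm moves only by the tool send_rows, never from a script. Its argument "increments" is a list of rows, each an object of numbers: "claw": the closure, from -1 (fully open) to 1 (shut); "dx", "dy", "dz": the shift along the tool's x, y, z in units of 0.5 m (1.0 is 0.5 m); "yaw": the turn about the tool's z in units of 1.5 rad (1.0 is 1.5 rad). A call has 1 to 20 rows; each row is the pose to reach, as a shift and turn from the pose commanded when the call began, along the tool's axes at that moment; what a row does not reach only later rows make up. A row lasts 1/8 s, in which the tool goes at most 62.5 mm and 10.7 degrees, less where a joint would pass 70% of its speed; a pose out of reach is approached as far as the arm can. A call with a number of a shift or a turn outside -1 to 1 is refused whole. A call with a gripper value outside its range is refused whole. The fingers move at their own pace and stop on an object; the grip force is fixed at half the most. Time passes only in rows, so rows that repeat a pose let the fingers close. It gives the time, the measured TCP pose, the force, the opening and the grip force at its end, in the units of the state.
- manip.state(): the state, without advancing time (a new reading comes with each control period).
- manip.grab_frame(name): name is "scene" or "top"; returns the picture (420x560x3 uint8, red, green, blue); there is no depth.
- manip.camera_params(name): a dict with "camera_matrix" (3x3 intrinsics, pixels), "k1" (the pictures are not rectified: a ray, as slopes to the right and down, at radius r is drawn at 1 + k1 r^2 times it, then the intrinsics apply), "extrinsics" (4x4, takes a point from world to camera coordinates). Camera axes: x right, y down, z forward; pixel columns grow to the right and rows downward; lengths in m; the calibration is good to about 2 mm. A picture is of the moment at which its call begins. camera_params takes no time and is no camera call.
- manip.job_done(): hands the job in; it is judged then, once.
The state is a dict: "time": time; "joint_pos": joint angles; "joint_vel": joint speeds; "joint_efforts": joint torques, N m; "tool_pos": TCP position; "tool_rot": TCP orientation; "contact_force": force on the tool from outside, world axes, zero at the start; "ft_torque": the same for the moment, N m; "gripper_width": opening from 0.0 (shut) to 1.0 (fully open); "grasp_force": force on a finger pad.
Only numpy, scipy, OpenCV 4.12 (cv2) and the standard library are available. Lean on these libraries where they do the work, as an engineer would, in place of code of your own. Each camera call takes 0.05 s, during which the arm holds its last target. There are 200 camera calls.

TASK

Give the coated beads their final cure: pull the drawer of the light-curing box right out and lay every bead pin from the pocket tray across the drawer's two notched combs, each pin square across its own pair of facing notches with both ends settled in them, so that the beads hang free of the drawer floor. With all pins in place, push the drawer fully home, and only then press the start button on top of the box; leave the other things on the bench where they are.

Things in the scene. Friction and masses are not known exactly. Their poses are not given: they have to be found in the camera images.
- pin1: bead pin: steel pin 140 mm long, 5 mm thick, about 65 g; in its middle a dry faceted clay bead (square section, 24 mm across flats, 40 mm long), a 16 mm bead each side; 33 mm at each end are bare. Origin: middle of bead and pin axis; x along the pin (ends alike), y, z through bead flats. Starts in its pocket on a flat, axis 18 mm above the bench. Some are absent (None)
- pin2: bead pin: steel pin 140 mm long, 5 mm thick, about 65 g; in its middle a dry faceted clay bead (octagonal section, 24 mm across flats, 40 mm long), a 16 mm bead each side; 33 mm at each end are bare. Origin: middle of bead and pin axis; x along the pin (ends alike), y, z through bead flats. Starts in its pocket on a flat, axis 18 mm above the bench. Some are absent (None)
- pin3: bead pin: steel pin 140 mm long, 5 mm thick, about 65 g; in its middle a dry faceted clay bead (square section, 24 mm across flats, 40 mm long), a 16 mm bead each side; 33 mm at each end are bare. Origin: middle of bead and pin axis; x along the pin (ends alike), y, z through bead flats. Starts in its pocket on a flat, axis 18 mm above the bench. Some are absent (None)
- pin4: bead pin: steel pin 140 mm long, 5 mm thick, about 65 g; in its middle a dry faceted clay bead (octagonal section, 24 mm across flats, 40 mm long), a 16 mm bead each side; 33 mm at each end are bare. Origin: middle of bead and pin axis; x along the pin (ends alike), y, z through bead flats. Starts in its pocket on a flat, axis 18 mm above the bench. Some are absent (None)
- pin5: bead pin: steel pin 140 mm long, 5 mm thick, about 65 g; in its middle a dry faceted clay bead (square section, 24 mm across flats, 40 mm long), a 16 mm bead each side; 33 mm at each end are bare. Origin: middle of bead and pin axis; x along the pin (ends alike), y, z through bead flats. Starts in its pocket on a flat, axis 18 mm above the bench. Some are absent (None)
- pin6: bead pin: steel pin 140 mm long, 5 mm thick, about 65 g; in its middle a dry faceted clay bead (octagonal section, 24 mm across flats, 40 mm long), a 16 mm bead each side; 33 mm at each end are bare. Origin: middle of bead and pin axis; x along the pin (ends alike), y, z through bead flats. Starts in its pocket on a flat, axis 18 mm above the bench. Some are absent (None)
- tray: shallow wooden pocket tray, fixed, 160 mm (x) by 312 mm (y); six pockets along x, side by side at 50 mm pitch; pocket floor 6 mm, ribs and rim 12 mm above the bench. Origin: middle of its far (+x) long edge at bench height; the pockets' middles lie at x = -80, y = -125, -75, -25, 25, 75, 125 mm in its frame
- lightbox: white light-curing box, fixed, 200 mm deep (x), 330 mm wide (y), 98 mm tall, one drawer across its front. Origin: middle of the foot of its front face; x points into the box, away from the robot, z up. The box may stand left or right of the tray
- drawer (a joint): how far the drawer is out, m: 0 fully home, 0.155 right out (along -x of the box). Slides with about 2.5 N of friction, stays where it is left. Its front panel is 8 mm thick, 328 mm wide, top edge 92 mm above the bench; with it right out the rack's middle is 75 mm in front of the box's front face
- handle (a point): middle of the drawer's horizontal bar handle (120 mm long along y, about 10 mm thick), 35 mm in front of the drawer's front panel and 72 mm above the bench; axes as the box's
- rack (a point): middle of the pin rack in the drawer, moves with it; axes as the box's. Two upright dark steel combs, 4 mm thick, stand across the drawer at x = -57 and +57 mm in this frame; each has six V-notches at y = -125, -75, -25, 25, 75, 125 mm. This point is at the height of the axis of a settled pin, 34 mm above the bench. Low side walls at y = +-150 mm, tops 8 mm below this point
- notch (a point): where the middle of a pin settled in the last pair of notches at the -y side lies (125 mm from the rack's middle); axes as the rack's. The V-notches are 90 degrees, 14 mm deep, 28 mm wide at the top; the teeth between them are 22 mm wide, comb tops 10.5 mm above this point, drawer floor 22 mm below it
- start (a joint): travel of the start button, m: 0 up, 0.006 fully down (about 5 N); springs back
- start_top (a point): centre of the top of the start button, 26 mm wide, in a round 42 mm housing on top of the box, in the middle, 36 mm behind its front face; 120 mm above the bench when up; press straight down
- brush_pot: terracotta pot 76 mm wide, 90 mm tall, with brushes; bystander, origin under its centre
- resin_bottle: bottle 52 mm wide, 120 mm tall; bystander, origin under its centre
- clay_tool: flat spatula 170 mm long lying on the bench; bystander
- varnish_jar: jar 60 mm wide, 70 mm tall; bystander, origin under its centre
Mind the look-alikes: they are no part of the job. What is shaped like the pin6 but green is not meant. What is shaped like the pin4 but orange is not meant.

How it is judged:
By the outcome, as a careful person would: the job done as asked, in the order asked, and still so for the second after the job is handed in, with the robot touching nothing.
Of pin1, pin2, pin3, pin4, pin5, pin6 only 4 to 6 are there at a start; the rules pass over those that are not, and their reading is None.
At some moment in a run one of pin1, pin2, pin3, pin4, pin5, pin6 may be knocked a few centimetres aside while the robot is not near it.
Once in a run the grip may slacken for a moment while it holds something.
It also fails if it takes over 210 s, if anything falls off the work surface, if the arm or the gripper's body presses on something with over 40 N, if the wrist force passes 120 N, or if a joint passes its speed limit or range.

## Working session

There is one attempt and no reset: what is moved stays moved. The work goes in short steps, Python scripts to look and compute and a tool call to move; the robot and the scene stay as the last step left them, time stands still between calls to the robot, and variables do not carry over. Pictures are saved under pics/ and viewed, at most 14 in all, crops included, and the job is handed in when it is done.

Besides the shell and the picture viewer there is one more tool, called after ">>>" as name([rows], argument=value, ...), one row to a line, values as JSON. send_rows: Moves the arm, as the interface text tells. Shifts and turns lie within -1 to 1; 1 stands for 0.5 m of shift or 1.5 rad of turn. Its arguments: {"type":"object","properties":{"increments":{"type":"array","items":{"type":"object","properties":{"claw":{"type":"number"},"dx":{"type":"number"},"dy":{"type":"number"},"dz":{"type":"number"},"yaw":{"type":"number"}}}}},"required":["increments"]}

```bash
ls; mkdir -p pics; cat > h.py <<'E'
import numpy as np, cv2
from plant import manip
def snap(name,f,crop=None,s=1):
    im=manip.grab_frame(name)[:,:,::-1].copy(); cv2.imwrite(f'pics/raw_{f}.png',im)
    if crop: x0,y0,x1,y1=crop; im=im[y0:y1,x0:x1]
    cv2.imwrite(f'pics/{f}.png',cv2.resize(im,None,fx=s,fy=s,interpolation=cv2.INTER_CUBIC))
def world(name,uv,z):
    p=manip.camera_params(name);K=np.array(p['camera_matrix']);E=np.array(p['extrinsics']);k=p['k1']
    out=[]
    for q in np.atleast_2d(np.array(uv,float)):
        d=np.linalg.solve(K,[q[0],q[1],1])[:2]; r=d.copy()
        for _ in range(30): r=d/(1+k*(r@r))
        R=E[:3,:3];c=-R.T@E[:3,3];v=R.T@np.array([r[0],r[1],1]); out.append(c+v*(z-c[2])/v[2])
    return np.array(out)
def pix(name,P):
    p=manip.camera_params(name);K=np.array(p['camera_matrix']);E=np.array(p['extrinsics']);k=p['k1']
    out=[]
    for X in np.atleast_2d(np.array(P,float)):
        c=E[:3,:3]@X+E[:3,3]; r=c[:2]/c[2]; r=r*(1+k*(r@r)); out.append((K@[r[0],r[1],1])[:2])
    return np.array(out)
E
python3 - <<'E'
from h import *
snap('scene','s0',None,1.4);snap('top','t0',None,1.4)
for n in('scene','top'):
    p=manip.camera_params(n);E=np.array(p['extrinsics']);print(n,p['camera_matrix'],p['k1'],-E[:3,:3].T@E[:3,3],E[:3,:3].round(3))
print(manip.state())
E
```

```text
pics
scene [[399.91195244   0.         285.12571793]
 [  0.         399.91195244 212.48665329]
 [  0.           0.           1.        ]] -0.07088540994622125 [1.2863442  0.21973882 0.9298332 ] [[-0.304  0.953  0.014]
 [ 0.715  0.237 -0.658]
 [-0.63  -0.19  -0.753]]
top [[493.09697163   0.         277.89294739]
 [  0.         493.09697163 210.24681293]
 [  0.           0.           1.        ]] -0.04986715741900573 [ 0.31875644 -0.01323098  1.53088528] [[-0.001 -1.    -0.021]
 [-0.985  0.004 -0.175]
 [ 0.175  0.021 -0.984]]
{'time': 0.1, 'joint_pos': array([-1.39794599e+00,  5.33164251e-02,  1.61415669e+00, -2.44369484e-05,
        1.47597618e+00, -1.18979417e-01]), 'joint_vel': array([-1.03514879e-03,  3.72102128e-06, -2.65739586e-03, -7.86815133e-04,
       -6.25973303e-04, -7.89420670e-04]), 'joint_efforts': array([-3.85997528e-04, -3.94906783e+01, -3.71365178e+01, -1.29909677e-04,
        3.90229456e-03, -2.05850739e-06]), 'tool_pos': array([ 0.17972522, -0.59801915,  0.23017008]), 'tool_rot': array([-9.27655672e-04,  9.89372703e-01,  1.45398736e-01, -3.71597973e-05]), 'contact_force': array([0.54850194, 0.82691967, 0.67994717]), 'ft_torque': array([-0.00528517, -0.0208959 , -0.03720781]), 'grasp_force': 0.0, 'gripper_width': 0.998841051900168}
```

View pics/t0.png

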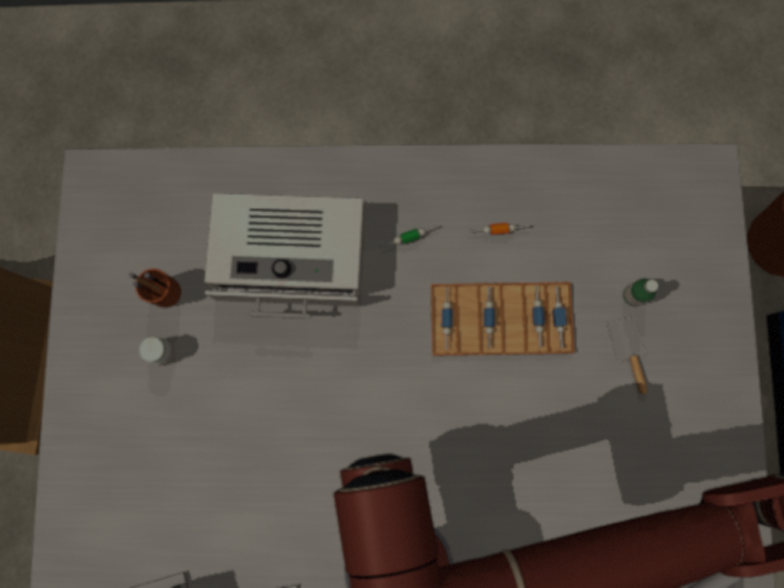

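View pics/s0.png

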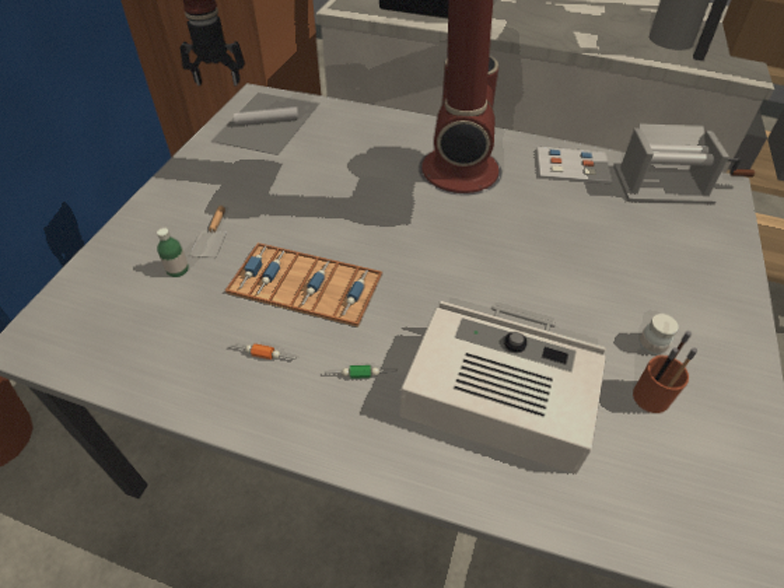

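The top view shows the box at left (pixels 210–362, 195–300, scaled 1.4) with its button near (282,268). The tray is at right (432–573, 284–355) with 4 blue pins. I'll zoom in on both.

```bash
python3 - <<'E'
from h import *
im=cv2.imread('pics/raw_t0.png')
f=lambda x0,y0,x1,y1,s:cv2.resize(im[y0:y1,x0:x1],None,fx=s,fy=s,interpolation=cv2.INTER_CUBIC)
cv2.imwrite('pics/t0box.png',f(140,130,270,240,5.4)); cv2.imwrite('pics/t0tray.png',f(300,195,420,260,6.5))
E
```

```text
(no output)
```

View pics/t0box.png

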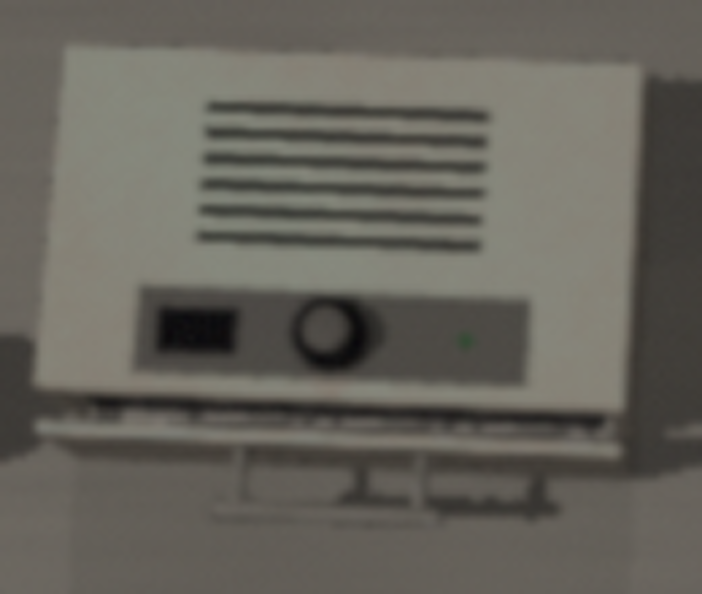

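View pics/t0tray.png

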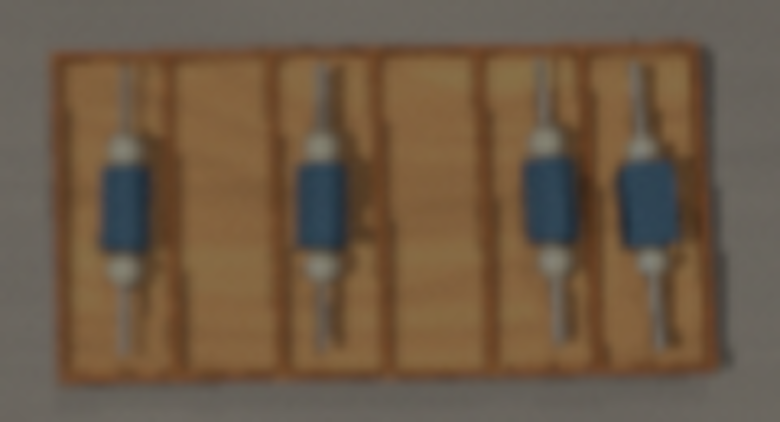

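```bash
python3 - <<'E'
from h import *
B=lambda L:np.array(L)/5.4+[140,130]-.4
T=lambda L:np.array(L)/6.5+[300,195]-.4
np.set_printoptions(precision=4,suppress=True)
b=world('top',B([(65,46),(643,66),(625,410),(35,385)]),.098);print('box',b)
d=b[3]-b[2];d2=b[0]-b[1];print('len',np.linalg.norm(d),np.linalg.norm(d2),'yaw',np.arctan2(-d[0],d[1]),np.arctan2(-d2[0],d2[1]),'sides',np.linalg.norm(b[0]-b[3]),np.arctan2(*(b[0]-b[3])[[1,0]]),np.arctan2(*(b[1]-b[2])[[1,0]]))
print('front mid',(b[2]+b[3])/2)
print('button',world('top',B([(328,332)]),.12))
h=world('top',B([(212,510),(438,518)]),.076);print('handle',h,h.mean(0))
p=world('top',B([(37,425),(622,450)]),.092);print('panel',p,p.mean(0))
t=world('top',T([(52,52),(698,43),(717,370),(60,382)]),.012);print('tray',t)
for a,c in[((125,66),(125,352)),((322,66),(322,348)),((541,63),(562,342)),((636,66),(660,345))]:
    w=world('top',T([a,c]),.018);e=w[0]-w[1];print('pin',w.mean(0),np.linalg.norm(e),np.arctan2(e[1],e[0]))
for a in[(126,207),(322,206),(552,202),(649,205)]: print(world('top',T([a]),.026))
E
```

```text
box [[0.7996 0.4033 0.098 ]
 [0.7846 0.075  0.098 ]
 [0.5881 0.0836 0.098 ]
 [0.6037 0.411  0.098 ]]
len 0.32780342629486553 0.3287104481548862 yaw -0.047748367246501534 -0.045659343309969555 sides 0.19603587008696619 -0.039150982748646125 -0.04378799268502463
front mid [0.5959 0.2473 0.098 ]
button [[0.6279 0.2444 0.12  ]]
handle [[0.5368 0.3146 0.076 ]
 [0.5319 0.1884 0.076 ]] [0.5343 0.2515 0.076 ]
panel [[0.5823 0.4106 0.092 ]
 [0.5669 0.0855 0.092 ]] [0.5746 0.248  0.092 ]
tray [[ 0.6128 -0.0745  0.012 ]
 [ 0.6159 -0.3859  0.012 ]
 [ 0.4581 -0.3877  0.012 ]
 [ 0.4536 -0.0766  0.012 ]]
pin [ 0.5359 -0.1082  0.018 ] 0.13750936005678216 -0.014902947454479442
pin [ 0.5365 -0.2019  0.018 ] 0.1355546223763324 -0.025437568522476466
pin [ 0.5382 -0.3111  0.018 ] 0.1342298579636973 0.0367731900480289
pin [ 0.5365 -0.357   0.018 ] 0.13422842206064572 0.042345456723324154
[[ 0.5352 -0.1082  0.026 ]]
[[ 0.5353 -0.2009  0.026 ]]
[[ 0.5367 -0.3098  0.026 ]]
[[ 0.5351 -0.3556  0.026 ]]
```

```bash
cat >> h.py <<'E'
def go(x,y,z,psi=None):
    s=manip.state();w,a,b,c=s['tool_rot'];p0=np.arctan2(2*a*b,a*a-b*b)
    d=np.array([x,y,z])-s['tool_pos']
    if psi is None: psi=p0
    dx=d@[np.cos(p0),np.sin(p0),0];dy=d@[np.sin(p0),-np.cos(p0),0]
    yaw=(p0-psi+np.pi)%(2*np.pi)-np.pi
    print('dx %.4f dy %.4f dz %.4f yaw %.4f'%(dx/.5,dy/.5,-d[2]/.5,yaw/1.5),'psi0 %.3f'%p0,s['tool_pos'].round(4))
E
python3 -c "
from h import *
go(.535,.2505,.18,1.526)"
```

```text
dx 1.1688 dy -1.4209 dz 0.1003 yaw -0.8228 psi0 0.292 [ 0.1797 -0.598   0.2302]
```

>>> send_rows([
  {"dx": 0.6,"dy": -0.73,"dz": 0,"yaw": -0.8228,"claw": 0.3},
  {"dx": 0.6,"dy": -0.73,"dz": 0,"yaw": -0.8228,"claw": 0.3},
  {"dx": 0.6,"dy": -0.73,"dz": 0,"yaw": -0.8228,"claw": 0.3},
  {"dx": 0.6,"dy": -0.73,"dz": 0,"yaw": -0.8228,"claw": 0.3},
  {"dx": 0.6,"dy": -0.73,"dz": 0,"yaw": -0.8228,"claw": 0.3},
  {"dx": 0.6,"dy": -0.73,"dz": 0,"yaw": -0.8228,"claw": 0.3},
  {"dx": 0.6,"dy": -0.73,"dz": 0,"yaw": -0.8228,"claw": 0.3},
  {"dx": 0.6,"dy": -0.73,"dz": 0,"yaw": -0.8228,"claw": 0.3},
  {"dx": 0.6,"dy": -0.73,"dz": 0,"yaw": -0.8228,"claw": 0.3},
])

```text
time: 1.23
tool_pos: [0.3624, -0.1608, 0.2309]
tool_rot: [-0.0, 0.721, 0.693, 0.0]
contact_force: [-0.4, -0.4, 0.5]
gripper_width: 0.35
grasp_force: 0.0
```

```bash
python3 -c "
from h import *
go(.535,.2505,.18,1.526);print(manip.state()['gripper_width'])"
```

```text
dx 0.8359 dy 0.3117 dz 0.1019 yaw 0.0030 psi0 1.531 [ 0.3624 -0.1608  0.2309]
0.3496529471669163
```

>>> send_rows([
  {"dx": 0.836,"dy": 0.312,"dz": 0.1},
  {"dx": 0.836,"dy": 0.312,"dz": 0.1},
  {"dx": 0.836,"dy": 0.312,"dz": 0.1},
  {"dx": 0.836,"dy": 0.312,"dz": 0.1},
  {"dx": 0.836,"dy": 0.312,"dz": 0.1},
  {"dx": 0.836,"dy": 0.312,"dz": 0.1},
  {"dx": 0.836,"dy": 0.312,"dz": 0.1},
  {"dx": 0.836,"dy": 0.312,"dz": 0.1},
  {"dx": 0.836,"dy": 0.312,"dz": 0.1},
  {"dx": 0.836,"dy": 0.312,"dz": 0.1},
  {"dx": 0.836,"dy": 0.312,"dz": 0.1},
])

```text
invalid input
```

```bash
python3 -c "
from h import *
go(.535,.2505,.053,1.526);print(manip.state()['gripper_width'])
snap('scene','s1',(280,130,480,330),4)"
```

```text
dx 0.8359 dy 0.3117 dz 0.3559 yaw 0.0030 psi0 1.531 [ 0.3624 -0.1608  0.2309]
0.3496529471669163
```

View pics/s1.png

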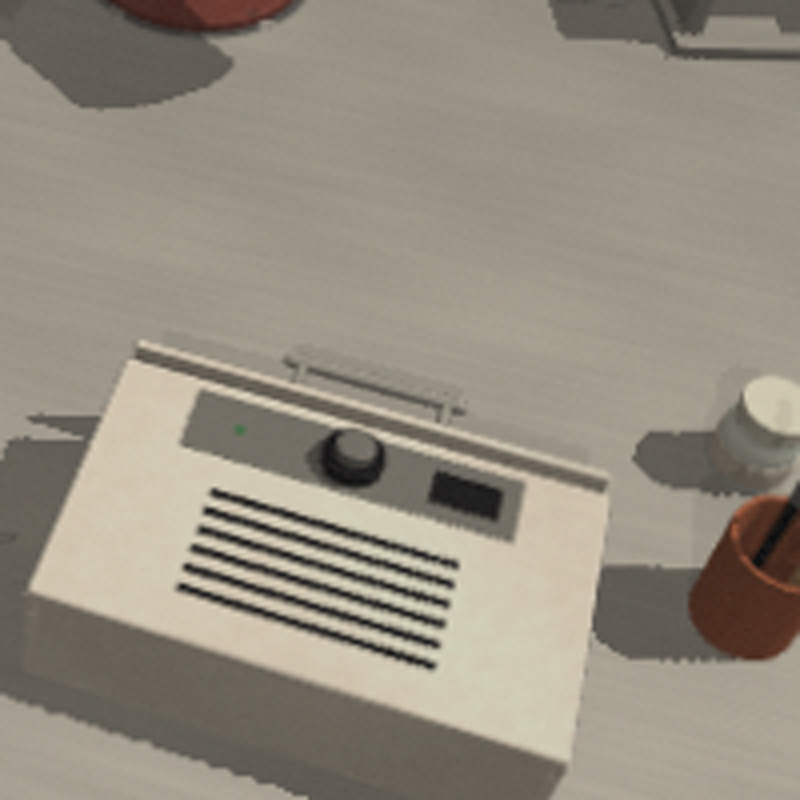

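The move was refused because every row needs all keys. The picture shows the arm clear of the box and the drawer slightly out. The handle bar runs from about (290,360) to (462,410) in the crop. I'll resend the complete rows.

>>> send_rows([
  {"dx": 0.836,"dy": 0.312,"dz": 0.1,"yaw": 0.003,"claw": 0.3},
  {"dx": 0.836,"dy": 0.312,"dz": 0.1,"yaw": 0.003,"claw": 0.3},
  {"dx": 0.836,"dy": 0.312,"dz": 0.1,"yaw": 0.003,"claw": 0.3},
  {"dx": 0.836,"dy": 0.312,"dz": 0.1,"yaw": 0.003,"claw": 0.3},
  {"dx": 0.836,"dy": 0.312,"dz": 0.1,"yaw": 0.003,"claw": 0.3},
  {"dx": 0.836,"dy": 0.312,"dz": 0.1,"yaw": 0.003,"claw": 0.3},
  {"dx": 0.836,"dy": 0.312,"dz": 0.1,"yaw": 0.003,"claw": 0.3},
  {"dx": 0.836,"dy": 0.312,"dz": 0.1,"yaw": 0.003,"claw": 0.3},
  {"dx": 0.836,"dy": 0.312,"dz": 0.1,"yaw": 0.003,"claw": 0.3},
])

```text
time: 2.4
tool_pos: [0.5371, 0.2469, 0.1805]
tool_rot: [-0.0, 0.725, 0.689, -0.001]
contact_force: [-0.3, 0.1, -0.9]
gripper_width: 0.35
grasp_force: 0.0
```

```bash
python3 -c "
from h import *
print(world('scene',[(352.5,220),(395.5,232.5)],.075))
go(.535,.2505,.053,1.526)"
```

```text
[[0.53772096 0.19215288 0.075     ]
 [0.54466186 0.31423792 0.075     ]]
dx 0.0071 dy -0.0045 dz 0.2550 yaw -0.0035 psi0 1.521 [0.5371 0.2469 0.1805]
```

>>> send_rows([
  {"dx": 0.007,"dy": -0.0025,"dz": 0.1,"yaw": -0.0035,"claw": 0.48},
  {"dx": 0.007,"dy": -0.0025,"dz": 0.1,"yaw": -0.0035,"claw": 0.48},
  {"dx": 0.007,"dy": -0.0025,"dz": 0.16,"yaw": -0.0035,"claw": 0.48},
  {"dx": 0.007,"dy": -0.0025,"dz": 0.2,"yaw": -0.0035,"claw": 0.48},
  {"dx": 0.007,"dy": -0.0025,"dz": 0.23,"yaw": -0.0035,"claw": 0.48},
  {"dx": 0.007,"dy": -0.0025,"dz": 0.255,"yaw": -0.0035,"claw": 0.48},
  {"dx": 0.007,"dy": -0.0025,"dz": 0.255,"yaw": -0.0035,"claw": 0.48},
])

```text
time: 3.28
tool_pos: [0.535, 0.2512, 0.0529]
tool_rot: [-0.0, 0.723, 0.691, -0.001]
contact_force: [0.1, 0.1, 0.9]
gripper_width: 0.258
grasp_force: 0.0
```

>>> send_rows([
  {"dx": 0,"dy": 0,"dz": 0,"yaw": 0,"claw": 1},
  {"dx": 0,"dy": 0,"dz": 0,"yaw": 0,"claw": 1},
  {"dx": 0,"dy": 0,"dz": 0,"yaw": 0,"claw": 1},
  {"dx": 0,"dy": 0,"dz": 0,"yaw": 0,"claw": 1},
  {"dx": 0,"dy": -0.04,"dz": 0,"yaw": 0,"claw": 1},
  {"dx": 0,"dy": -0.08,"dz": 0,"yaw": 0,"claw": 1},
  {"dx": 0,"dy": -0.12,"dz": 0,"yaw": 0,"claw": 1},
  {"dx": 0,"dy": -0.16,"dz": 0,"yaw": 0,"claw": 1},
  {"dx": 0,"dy": -0.2,"dz": 0,"yaw": 0,"claw": 1},
  {"dx": 0,"dy": -0.23,"dz": 0,"yaw": 0,"claw": 1},
  {"dx": 0,"dy": -0.25,"dz": 0,"yaw": 0,"claw": 1},
  {"dx": 0,"dy": -0.26,"dz": 0,"yaw": 0,"claw": 1},
  {"dx": 0,"dy": -0.26,"dz": 0,"yaw": 0,"claw": 1},
])

```text
time: 4.9
tool_pos: [0.4053, 0.2574, 0.0543]
tool_rot: [-0.001, 0.722, 0.691, -0.0]
contact_force: [-1.5, 0.6, 4.8]
gripper_width: 0.104
grasp_force: 61.9
```

>>> send_rows([
  {"dx": 0,"dy": -0.01,"dz": 0,"yaw": 0,"claw": 1},
  {"dx": 0,"dy": -0.02,"dz": 0,"yaw": 0,"claw": 1},
  {"dx": 0,"dy": -0.03,"dz": 0,"yaw": 0,"claw": 1},
  {"dx": 0,"dy": -0.03,"dz": 0,"yaw": 0,"claw": 1},
])

```text
time: 5.4
tool_pos: [0.3969, 0.2579, 0.0544]
tool_rot: [0.005, 0.722, 0.691, 0.007]
contact_force: [26.6, 0.7, -16.6]
gripper_width: 0.101
grasp_force: 60.0
```

>>> send_rows([
  {"dx": 0,"dy": 0.011,"dz": 0,"yaw": 0,"claw": 1},
  {"dx": 0,"dy": 0.011,"dz": 0,"yaw": 0,"claw": 0.5},
  {"dx": 0,"dy": 0.011,"dz": 0,"yaw": 0,"claw": 0.4},
  {"dx": 0,"dy": 0.011,"dz": 0,"yaw": 0,"claw": 0.4},
  {"dx": 0,"dy": 0.011,"dz": 0,"yaw": 0,"claw": 0.4},
  {"dx": 0,"dy": 0.011,"dz": -0.1,"yaw": 0,"claw": 0.4},
  {"dx": 0,"dy": 0.011,"dz": -0.2,"yaw": 0,"claw": 0.4},
  {"dx": 0,"dy": 0.011,"dz": -0.3,"yaw": 0,"claw": 0.2},
  {"dx": 0,"dy": 0.011,"dz": -0.3,"yaw": 0,"claw": 0.2},
])

```text
time: 6.52
tool_pos: [0.3988, 0.2588, 0.2095]
tool_rot: [0.002, 0.722, 0.691, 0.005]
contact_force: [-0.1, -0.1, -0.1]
gripper_width: 0.399
grasp_force: 0.0
```

```bash
python3 -c "
from h import *
go(.535,-.108,.12,-0.015)"
```

```text
dx -0.7210 dy 0.3043 dz 0.1790 yaw 1.0280 psi0 1.527 [0.3988 0.2588 0.2095]
```

>>> send_rows([
  {"dx": -0.721,"dy": 0.304,"dz": 0.1,"yaw": 1,"claw": 0.2},
  {"dx": -0.721,"dy": 0.304,"dz": 0.1,"yaw": 1,"claw": 0.2},
  {"dx": -0.721,"dy": 0.304,"dz": 0.1,"yaw": 1,"claw": 0.2},
  {"dx": -0.721,"dy": 0.304,"dz": 0.1,"yaw": 1,"claw": 0.2},
  {"dx": -0.721,"dy": 0.304,"dz": 0.1,"yaw": 1,"claw": 0.2},
  {"dx": -0.721,"dy": 0.304,"dz": 0.1,"yaw": 1,"claw": 0.2},
  {"dx": -0.721,"dy": 0.304,"dz": 0.1,"yaw": 1,"claw": 0.2},
  {"dx": -0.721,"dy": 0.304,"dz": 0.1,"yaw": 1,"claw": 0.2},
  {"dx": -0.721,"dy": 0.304,"dz": 0.1,"yaw": 1,"claw": 0.2},
  {"dx": -0.721,"dy": 0.304,"dz": 0.1,"yaw": 1,"claw": 0.2},
  {"dx": -0.721,"dy": 0.304,"dz": 0.1,"yaw": 1,"claw": 0.2},
])

```text
time: 7.9
tool_pos: [0.5321, -0.1088, 0.1536]
tool_rot: [-0.0, 1.0, 0.014, -0.0]
contact_force: [-0.3, 0.1, 0.1]
gripper_width: 0.398
grasp_force: 0.0
```

```bash
python3 -c "
from h import *
go(.535,-.108,.012,-0.015)
im=manip.grab_frame('top')[:,:,::-1];cv2.imwrite('pics/raw_t2.png',im)
cv2.imwrite('pics/t2.png',cv2.resize(im[120:270,135:415],None,fx=2.85,fy=2.85,interpolation=3))"
```

```text
dx 0.0059 dy -0.0014 dz 0.2832 yaw 0.0292 psi0 0.029 [ 0.5321 -0.1088  0.1536]
```

View pics/t2.png

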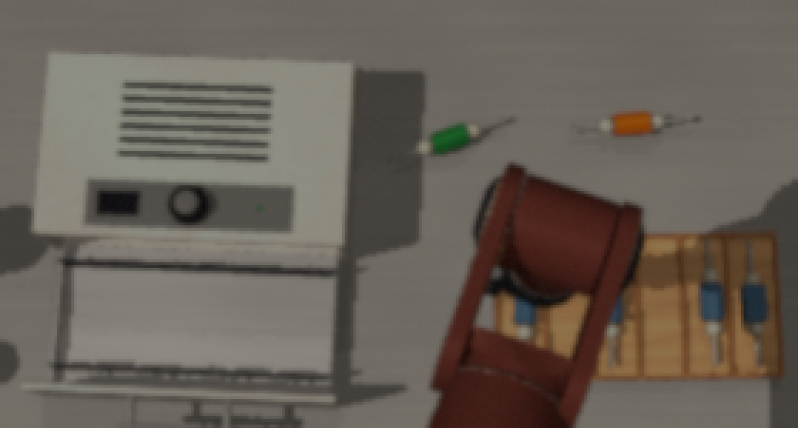

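The drawer is right out. The combs run at crop rows 262–272 and 368–380, and the pins haven't moved. I'll grasp the leftmost pin.

>>> send_rows([
  {"dx": 0.006,"dy": -0.0014,"dz": 0.1,"yaw": 0.029,"claw": 0.2},
  {"dx": 0.006,"dy": -0.0014,"dz": 0.18,"yaw": 0.029,"claw": 0.2},
  {"dx": 0.006,"dy": -0.0014,"dz": 0.23,"yaw": 0.029,"claw": 0.2},
  {"dx": 0.006,"dy": -0.0014,"dz": 0.26,"yaw": 0.029,"claw": 0.2},
  {"dx": 0.006,"dy": -0.0014,"dz": 0.283,"yaw": 0.029,"claw": 0.2},
  {"dx": 0.006,"dy": -0.0014,"dz": 0.283,"yaw": 0.029,"claw": 0.2},
  {"dx": 0.006,"dy": -0.0014,"dz": 0.283,"yaw": 0.029,"claw": 0.2},
  {"dx": 0.006,"dy": -0.0014,"dz": 0.283,"yaw": 0.029,"claw": 1},
  {"dx": 0.006,"dy": -0.0014,"dz": 0.283,"yaw": 0.029,"claw": 1},
  {"dx": 0.006,"dy": -0.0014,"dz": 0.283,"yaw": 0.029,"claw": 1},
  {"dx": 0.006,"dy": -0.0014,"dz": 0.283,"yaw": 0.029,"claw": 1},
])

```text
time: 9.32
tool_pos: [0.5361, -0.1088, 0.0136]
tool_rot: [0.0, 1.0, -0.008, 0.001]
contact_force: [0.2, 0.9, 6.5]
gripper_width: 0.256
grasp_force: 61.1
```

```bash
python3 -c "
from h import *
w=world('top',np.array([(60,262),(335,272),(330,380),(60,368)])/2.85+[135,120]-.3,.0445);print(w,w.mean(0))
go(.535,-.108,.13,-0.015)
print(manip.state()['gripper_width'],manip.state()['contact_force'])"
```

```text
[[0.58044493 0.39503194 0.0445    ]
 [0.56825715 0.09647123 0.0445    ]
 [0.45220105 0.10082653 0.0445    ]
 [0.46539609 0.39019268 0.0445    ]] [0.51657481 0.2456306  0.0445    ]
dx -0.0023 dy -0.0015 dz -0.2328 yaw -0.0011 psi0 -0.017 [ 0.5361 -0.1088  0.0136]
0.25610780247935605 [0.21492393 0.92208293 6.49660085]
```

>>> send_rows([
  {"dx": 0,"dy": 0,"dz": -0.05,"yaw": 0,"claw": 1},
  {"dx": 0,"dy": 0,"dz": -0.15,"yaw": 0,"claw": 1},
  {"dx": 0,"dy": 0,"dz": -0.25,"yaw": 0,"claw": 1},
  {"dx": 0,"dy": 0,"dz": -0.3,"yaw": 0,"claw": 1},
  {"dx": -0.014,"dy": -0.2,"dz": -0.3,"yaw": 0.02,"claw": 1},
  {"dx": -0.014,"dy": -0.4,"dz": -0.3,"yaw": 0.02,"claw": 1},
  {"dx": -0.014,"dy": -0.6,"dz": -0.3,"yaw": 0.02,"claw": 1},
  {"dx": -0.014,"dy": -0.75,"dz": -0.3,"yaw": 0.02,"claw": 1},
  {"dx": -0.014,"dy": -0.85,"dz": -0.3,"yaw": 0.02,"claw": 1},
  {"dx": -0.014,"dy": -0.867,"dz": -0.3,"yaw": 0.02,"claw": 1},
  {"dx": -0.014,"dy": -0.867,"dz": -0.3,"yaw": 0.02,"claw": 1},
])

```text
time: 10.7
tool_pos: [0.5347, 0.3271, 0.1616]
tool_rot: [0.0, 1.0, -0.023, -0.0]
contact_force: [0.6, 0.1, -0.0]
gripper_width: 0.255
grasp_force: 60.2
```

```bash
python3 -c "
from h import *
go(.522,.325,.032,-0.045)
s=manip.state();print(s['gripper_width'],s['contact_force'],s['grasp_force'])
snap('scene','s2',(260,100,460,250),4)"
```

```text
dx -0.0251 dy 0.0054 dz 0.2591 yaw -0.0008 psi0 -0.046 [0.5347 0.3271 0.1616]
0.25545476875705686 [ 0.58676762  0.05767035 -0.01693005] 60.23676751538005
```

View pics/s2.png

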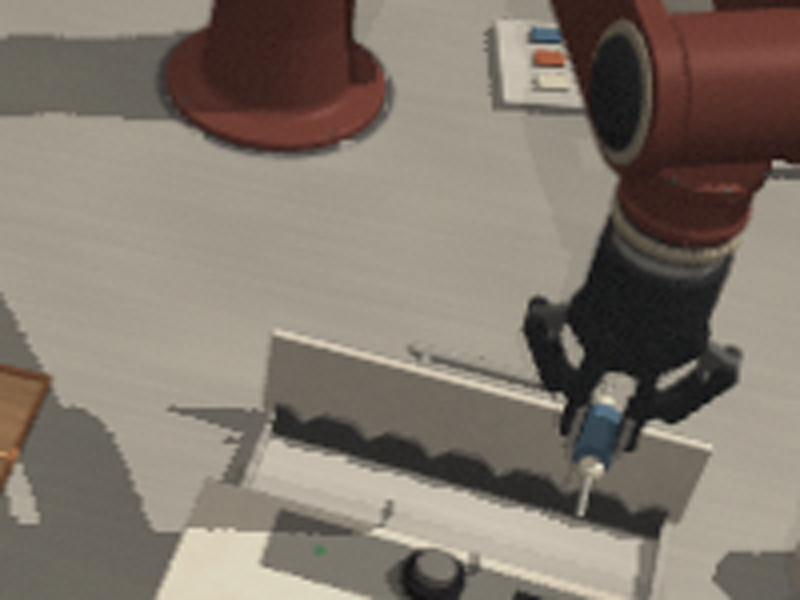

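The pin is held level in the gripper above the drawer, and the front comb's notches are visible. I'll lower it.

>>> send_rows([
  {"dx": -0.025,"dy": 0.0054,"dz": 0,"yaw": 0,"claw": 1},
  {"dx": -0.025,"dy": 0.0054,"dz": 0.08,"yaw": 0,"claw": 1},
  {"dx": -0.025,"dy": 0.0054,"dz": 0.16,"yaw": 0,"claw": 1},
  {"dx": -0.025,"dy": 0.0054,"dz": 0.21,"yaw": 0,"claw": 1},
  {"dx": -0.025,"dy": 0.0054,"dz": 0.24,"yaw": 0,"claw": 1},
  {"dx": -0.025,"dy": 0.0054,"dz": 0.255,"yaw": 0,"claw": 1},
  {"dx": -0.025,"dy": 0.0054,"dz": 0.262,"yaw": 0,"claw": 1},
  {"dx": -0.025,"dy": 0.0054,"dz": 0.262,"yaw": 0,"claw": 1},
])

```text
time: 11.75
tool_pos: [0.5237, 0.3239, 0.0326]
tool_rot: [-0.001, 1.0, -0.023, 0.001]
contact_force: [-1.5, 3.4, 0.8]
gripper_width: 0.256
grasp_force: 60.4
```

>>> send_rows([
  {"dx": 0,"dy": -0.005,"dz": 0,"yaw": 0,"claw": 1},
  {"dx": 0,"dy": -0.005,"dz": 0.003,"yaw": 0,"claw": 1},
  {"dx": 0,"dy": -0.005,"dz": 0.003,"yaw": 0,"claw": 1},
])

```text
time: 12.12
tool_pos: [0.5235, 0.326, 0.0305]
tool_rot: [-0.001, 1.0, -0.023, 0.001]
contact_force: [-0.7, 2.7, 2.6]
gripper_width: 0.256
grasp_force: 60.7
```

>>> send_rows([
  {"dx": 0,"dy": -0.005,"dz": 0,"yaw": 0,"claw": 0.2},
  {"dx": 0,"dy": -0.005,"dz": 0,"yaw": 0,"claw": 0.2},
  {"dx": 0,"dy": -0.005,"dz": 0,"yaw": 0,"claw": 0.2},
  {"dx": 0,"dy": -0.005,"dz": 0,"yaw": 0,"claw": 0.2},
  {"dx": 0,"dy": -0.005,"dz": -0.05,"yaw": 0,"claw": 0.2},
  {"dx": 0,"dy": -0.005,"dz": -0.15,"yaw": 0,"claw": 0.2},
  {"dx": 0,"dy": -0.005,"dz": -0.25,"yaw": 0,"claw": 0.2},
  {"dx": 0,"dy": 0.2,"dz": -0.25,"yaw": 0,"claw": 0.2},
  {"dx": 0,"dy": 0.4,"dz": -0.25,"yaw": 0,"claw": 0.2},
  {"dx": 0,"dy": 0.4,"dz": -0.25,"yaw": 0,"claw": 0.2},
])

```text
time: 13.38
tool_pos: [0.514, 0.139, 0.1551]
tool_rot: [0.0, 1.0, -0.023, 0.0]
contact_force: [0.5, -0.1, -0.4]
gripper_width: 0.4
grasp_force: 0.0
```

```bash
python3 -c "
from h import *
go(.5355,-.2015,.12,-0.02)
im=manip.grab_frame('top')[:,:,::-1];cv2.imwrite('pics/raw_t3.png',im)
cv2.imwrite('pics/t3.png',cv2.resize(im[160:270,135:415],None,fx=2.85,fy=2.85,interpolation=3))"
```

```text
dx 0.0742 dy 0.6784 dz 0.0702 yaw -0.0173 psi0 -0.046 [0.514  0.139  0.1551]
```

View pics/t3.png

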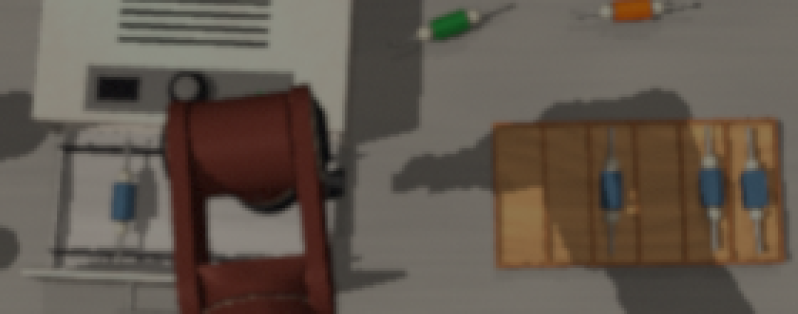

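The first pin lies in its notches at crop (123,200). The others are unmoved, so next is the pin at (612,190).

>>> send_rows([
  {"dx": 0.074,"dy": 0.678,"dz": 0.03,"yaw": -0.017,"claw": 0.2},
  {"dx": 0.074,"dy": 0.678,"dz": 0.03,"yaw": -0.017,"claw": 0.2},
  {"dx": 0.074,"dy": 0.678,"dz": 0.03,"yaw": -0.017,"claw": 0.2},
  {"dx": 0.074,"dy": 0.678,"dz": 0.03,"yaw": -0.017,"claw": 0.2},
  {"dx": 0.074,"dy": 0.678,"dz": 0.03,"yaw": -0.017,"claw": 0.2},
  {"dx": 0.074,"dy": 0.678,"dz": 0.03,"yaw": -0.017,"claw": 0.2},
  {"dx": 0.074,"dy": 0.678,"dz": 0.03,"yaw": -0.017,"claw": 0.2},
  {"dx": 0.074,"dy": 0.678,"dz": 0.1,"yaw": -0.017,"claw": 0.2},
  {"dx": 0.074,"dy": 0.678,"dz": 0.18,"yaw": -0.017,"claw": 0.2},
  {"dx": 0.074,"dy": 0.678,"dz": 0.24,"yaw": -0.017,"claw": 0.2},
  {"dx": 0.074,"dy": 0.678,"dz": 0.27,"yaw": -0.017,"claw": 0.2},
  {"dx": 0.074,"dy": 0.678,"dz": 0.285,"yaw": -0.017,"claw": 0.2},
  {"dx": 0.074,"dy": 0.678,"dz": 0.285,"yaw": -0.017,"claw": 0.2},
  {"dx": 0.074,"dy": 0.678,"dz": 0.285,"yaw": -0.017,"claw": 1},
  {"dx": 0.074,"dy": 0.678,"dz": 0.285,"yaw": -0.017,"claw": 1},
  {"dx": 0.074,"dy": 0.678,"dz": 0.285,"yaw": -0.017,"claw": 1},
  {"dx": 0.074,"dy": 0.678,"dz": 0.285,"yaw": -0.017,"claw": 1},
])

```text
time: 15.55
tool_pos: [0.5366, -0.2002, 0.0139]
tool_rot: [0.001, 1.0, -0.011, 0.001]
contact_force: [0.5, 1.0, 5.3]
gripper_width: 0.262
grasp_force: 61.6
```

```bash
python3 -c "
from h import *
print(world('top',np.array([(123,200)])/2.85+[135,160]-.3,.044))
go(.521,.2770,.16,-0.045)"
```

```text
[[0.52352106 0.32431917 0.044     ]]
dx -0.0516 dy -0.9535 dz -0.2923 yaw 0.0158 psi0 -0.021 [ 0.5366 -0.2002  0.0139]
```

>>> send_rows([
  {"dx": 0,"dy": 0,"dz": -0.05,"yaw": 0,"claw": 1},
  {"dx": 0,"dy": 0,"dz": -0.15,"yaw": 0,"claw": 1},
  {"dx": 0,"dy": 0,"dz": -0.25,"yaw": 0,"claw": 1},
  {"dx": -0.0516,"dy": -0.1,"dz": -0.3,"yaw": 0.016,"claw": 1},
  {"dx": -0.0516,"dy": -0.22,"dz": -0.3,"yaw": 0.016,"claw": 1},
  {"dx": -0.0516,"dy": -0.34,"dz": -0.3,"yaw": 0.016,"claw": 1},
  {"dx": -0.0516,"dy": -0.46,"dz": -0.3,"yaw": 0.016,"claw": 1},
  {"dx": -0.0516,"dy": -0.58,"dz": -0.3,"yaw": 0.016,"claw": 1},
  {"dx": -0.0516,"dy": -0.7,"dz": -0.3,"yaw": 0.016,"claw": 1},
  {"dx": -0.0516,"dy": -0.82,"dz": -0.3,"yaw": 0.016,"claw": 1},
  {"dx": -0.0516,"dy": -0.92,"dz": -0.3,"yaw": 0.016,"claw": 1},
  {"dx": -0.0516,"dy": -0.953,"dz": -0.3,"yaw": 0.016,"claw": 1},
  {"dx": -0.0516,"dy": -0.953,"dz": -0.3,"yaw": 0.016,"claw": 1},
])

```text
time: 17.18
tool_pos: [0.5194, 0.2774, 0.1617]
tool_rot: [0.001, 1.0, -0.022, -0.0]
contact_force: [0.0, -0.1, -0.1]
gripper_width: 0.259
grasp_force: 60.8
```

```bash
python3 -c "
from h import *
go(.521,.2770,.031,-0.045)
snap('scene','s3',(260,100,460,250),4)"
```

```text
dx 0.0033 dy 0.0007 dz 0.2614 yaw 0.0008 psi0 -0.044 [0.5194 0.2774 0.1617]
```

View pics/s3.png

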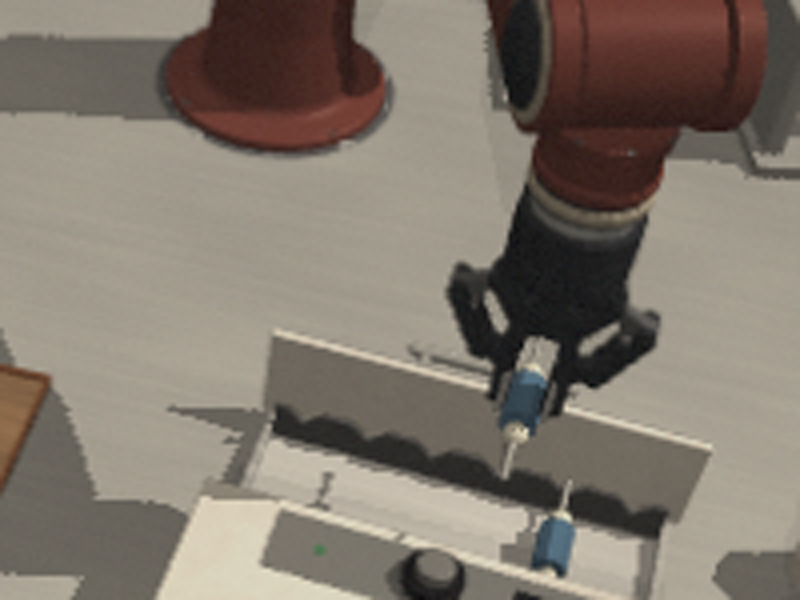

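The first pin's near end sits in the second notch from the right. The second pin is held level, so I'll lower it.

>>> send_rows([
  {"dx": 0.003,"dy": 0.001,"dz": 0.08,"yaw": 0,"claw": 1},
  {"dx": 0.003,"dy": 0.001,"dz": 0.16,"yaw": 0,"claw": 1},
  {"dx": 0.003,"dy": 0.001,"dz": 0.21,"yaw": 0,"claw": 1},
  {"dx": 0.003,"dy": 0.001,"dz": 0.24,"yaw": 0,"claw": 1},
  {"dx": 0.003,"dy": 0.001,"dz": 0.255,"yaw": 0,"claw": 1},
  {"dx": 0.003,"dy": 0.001,"dz": 0.262,"yaw": 0,"claw": 1},
  {"dx": 0.003,"dy": 0.001,"dz": 0.262,"yaw": 0,"claw": 1},
  {"dx": 0.003,"dy": 0.001,"dz": 0.262,"yaw": 0,"claw": 1},
])

```text
time: 18.23
tool_pos: [0.5219, 0.277, 0.0323]
tool_rot: [-0.0, 1.0, -0.023, 0.001]
contact_force: [0.3, -0.5, -0.1]
gripper_width: 0.261
grasp_force: 60.8
```

>>> send_rows([
  {"dx": 0,"dy": 0,"dz": 0.003,"yaw": 0,"claw": 1},
  {"dx": 0,"dy": 0,"dz": 0.003,"yaw": 0,"claw": 1},
  {"dx": 0,"dy": 0,"dz": 0.003,"yaw": 0,"claw": 0.2},
  {"dx": 0,"dy": 0,"dz": 0.003,"yaw": 0,"claw": 0.2},
  {"dx": 0,"dy": 0,"dz": 0.003,"yaw": 0,"claw": 0.2},
  {"dx": 0,"dy": 0,"dz": 0.003,"yaw": 0,"claw": 0.2},
  {"dx": 0,"dy": 0,"dz": -0.05,"yaw": 0,"claw": 0.2},
  {"dx": 0,"dy": 0,"dz": -0.15,"yaw": 0,"claw": 0.2},
  {"dx": 0,"dy": 0,"dz": -0.25,"yaw": 0,"claw": 0.2},
  {"dx": 0.01,"dy": 0.2,"dz": -0.25,"yaw": 0,"claw": 0.2},
  {"dx": 0.02,"dy": 0.4,"dz": -0.25,"yaw": 0,"claw": 0.2},
  {"dx": 0.03,"dy": 0.5,"dz": -0.25,"yaw": 0,"claw": 0.2},
  {"dx": 0.03,"dy": 0.5,"dz": -0.25,"yaw": 0,"claw": 0.2},
])

```text
time: 19.85
tool_pos: [0.5247, 0.0249, 0.1566]
tool_rot: [0.0, 1.0, -0.022, 0.0]
contact_force: [0.7, -0.5, 0.5]
gripper_width: 0.401
grasp_force: 0.0
```

```bash
cat >> h.py <<'E'
def blobs():
    im=manip.grab_frame('top')[:,:,::-1].copy();cv2.imwrite('pics/raw_b.png',im)
    h=cv2.cvtColor(im,cv2.COLOR_BGR2HSV);m=cv2.inRange(h,(98,110,30),(118,255,255))
    n,l,st,c=cv2.connectedComponentsWithStats(m)
    for i in range(1,n):
        if st[i,4]>40:
            q=c[i]; z=.044 if q[0]<290 else .028
            ys,xs=np.where(l==i); (vx,vy,_,_)=cv2.fitLine(np.c_[xs,ys].astype(np.float32),2,0,.01,.01).ravel()
            print(q.round(1),st[i,4],world('top',q,z)[0].round(4))
E
python3 -c "
from h import *
blobs()
go(.5367,-.3090,.012,.037)"
```

```text
[398.9 226. ] 60 [ 0.5353 -0.3536  0.028 ]
dx 0.0567 dy 0.6524 dz 0.2892 yaw -0.0585 psi0 -0.051 [0.5249 0.0182 0.1566]
```

```bash
sed -i 's/(98,110,30)/(95,75,20)/;s/>40:/>25:/' h.py; python3 -c "
from h import *
blobs()
im=cv2.imread('pics/raw_b.png');cv2.imwrite('pics/t4.png',cv2.resize(im[160:270,135:415],None,fx=2.85,fy=2.85,interpolation=3))
go(.5367,-.3090,.012,.037)"
```

```text
[384.2 225.4] 71 [ 0.5374 -0.3084  0.028 ]
[399.1 225.9] 75 [ 0.5356 -0.3541  0.028 ]
[558.3 229.6] 36 [ 0.5214 -0.848   0.028 ]
[177.9 230.4] 76 [0.5218 0.3241 0.044 ]
[193.8 230.7] 81 [0.5209 0.2751 0.044 ]
dx 0.0580 dy 0.6594 dz 0.2891 yaw -0.0595 psi0 -0.052 [0.525  0.0218 0.1566]
```

View pics/t4.png

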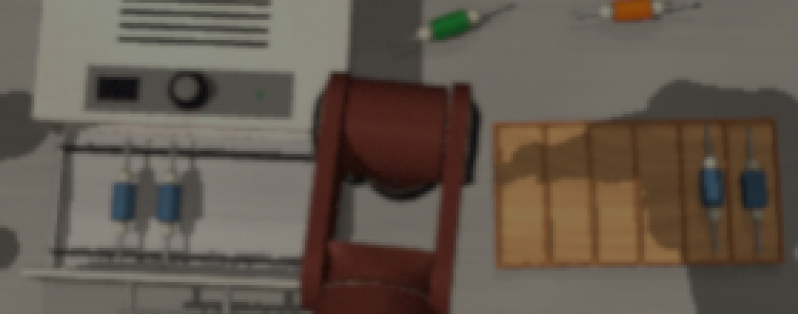

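Two pins are seated at crop x 123 and 168, and two remain in the tray. I'll hover over the next one and refine.

>>> send_rows([
  {"dx": 0.058,"dy": 0.15,"dz": 0.05,"yaw": -0.059,"claw": 0.24},
  {"dx": 0.058,"dy": 0.27,"dz": 0.05,"yaw": -0.059,"claw": 0.24},
  {"dx": 0.058,"dy": 0.39,"dz": 0.1,"yaw": -0.059,"claw": 0.24},
  {"dx": 0.058,"dy": 0.51,"dz": 0.15,"yaw": -0.059,"claw": 0.24},
  {"dx": 0.058,"dy": 0.61,"dz": 0.15,"yaw": -0.059,"claw": 0.24},
  {"dx": 0.058,"dy": 0.66,"dz": 0.15,"yaw": -0.059,"claw": 0.24},
  {"dx": 0.058,"dy": 0.66,"dz": 0.15,"yaw": -0.059,"claw": 0.24},
  {"dx": 0.058,"dy": 0.66,"dz": 0.15,"yaw": -0.059,"claw": 0.24},
  {"dx": 0.058,"dy": 0.66,"dz": 0.15,"yaw": -0.059,"claw": 0.24},
])

```text
time: 21.08
tool_pos: [0.5393, -0.3027, 0.0813]
tool_rot: [-0.0, 1.0, 0.023, 0.0]
contact_force: [-0.1, 0.3, 0.4]
gripper_width: 0.382
grasp_force: 0.0
```

```bash
python3 -c "
from h import *
go(.537,-.3080,.012,.037)"
```

```text
dx -0.0050 dy 0.0104 dz 0.1387 yaw 0.0054 psi0 0.045 [ 0.5393 -0.3027  0.0813]
```

>>> send_rows([
  {"dx": -0.005,"dy": 0.0104,"dz": 0,"yaw": 0.005,"claw": 0.24},
  {"dx": -0.005,"dy": 0.0104,"dz": 0.06,"yaw": 0.005,"claw": 0.24},
  {"dx": -0.005,"dy": 0.0104,"dz": 0.1,"yaw": 0.005,"claw": 0.24},
  {"dx": -0.005,"dy": 0.0104,"dz": 0.125,"yaw": 0.005,"claw": 0.24},
  {"dx": -0.005,"dy": 0.0104,"dz": 0.138,"yaw": 0.005,"claw": 0.24},
  {"dx": -0.005,"dy": 0.0104,"dz": 0.138,"yaw": 0.005,"claw": 0.24},
  {"dx": -0.005,"dy": 0.0104,"dz": 0.138,"yaw": 0.005,"claw": 1},
  {"dx": -0.005,"dy": 0.0104,"dz": 0.138,"yaw": 0.005,"claw": 1},
  {"dx": -0.005,"dy": 0.0104,"dz": 0.138,"yaw": 0.005,"claw": 1},
  {"dx": -0.005,"dy": 0.0104,"dz": 0.138,"yaw": 0.005,"claw": 1},
])

```text
time: 22.32
tool_pos: [0.5373, -0.31, 0.0132]
tool_rot: [0.001, 1.0, 0.018, 0.001]
contact_force: [-0.2, 0.2, 3.6]
gripper_width: 0.258
grasp_force: 60.8
```

```bash
python3 -c "
from h import *
go(.519,.2265,.16,-.045)"
```

```text
dx 0.0018 dy -1.0736 dz -0.2936 yaw 0.0538 psi0 0.036 [ 0.5373 -0.31    0.0132]
```

>>> send_rows([
  {"dx": 0,"dy": 0,"dz": -0.05,"yaw": 0,"claw": 1},
  {"dx": 0,"dy": 0,"dz": -0.15,"yaw": 0,"claw": 1},
  {"dx": 0,"dy": 0,"dz": -0.25,"yaw": 0,"claw": 1},
  {"dx": 0,"dy": -0.1,"dz": -0.3,"yaw": 0.053,"claw": 1},
  {"dx": 0,"dy": -0.22,"dz": -0.3,"yaw": 0.053,"claw": 1},
  {"dx": 0,"dy": -0.34,"dz": -0.3,"yaw": 0.053,"claw": 1},
  {"dx": 0,"dy": -0.46,"dz": -0.3,"yaw": 0.053,"claw": 1},
  {"dx": 0,"dy": -0.58,"dz": -0.3,"yaw": 0.053,"claw": 1},
  {"dx": 0,"dy": -0.7,"dz": -0.3,"yaw": 0.053,"claw": 1},
  {"dx": 0,"dy": -0.82,"dz": -0.3,"yaw": 0.053,"claw": 1},
  {"dx": 0,"dy": -0.92,"dz": -0.3,"yaw": 0.053,"claw": 1},
  {"dx": 0,"dy": -0.98,"dz": -0.3,"yaw": 0.053,"claw": 1},
  {"dx": 0,"dy": -1,"dz": -0.3,"yaw": 0.053,"claw": 1},
  {"dx": 0,"dy": -1,"dz": -0.3,"yaw": 0.053,"claw": 1},
  {"dx": 0,"dy": -1,"dz": -0.3,"yaw": 0.053,"claw": 1},
])

```text
time: 24.2
tool_pos: [0.5188, 0.189, 0.162]
tool_rot: [0.0, 1.0, -0.023, -0.0]
contact_force: [0.5, -0.1, -0.5]
gripper_width: 0.259
grasp_force: 60.3
```

```bash
python3 -c "
from h import *
go(.519,.2265,.0305,-.045)"
```

```text
dx -0.0030 dy -0.0749 dz 0.2630 yaw -0.0000 psi0 -0.045 [0.5188 0.189  0.162 ]
```

>>> send_rows([
  {"dx": -0.003,"dy": -0.075,"dz": 0,"yaw": 0,"claw": 1},
  {"dx": -0.003,"dy": -0.075,"dz": 0.08,"yaw": 0,"claw": 1},
  {"dx": -0.003,"dy": -0.075,"dz": 0.16,"yaw": 0,"claw": 1},
  {"dx": -0.003,"dy": -0.075,"dz": 0.21,"yaw": 0,"claw": 1},
  {"dx": -0.003,"dy": -0.075,"dz": 0.24,"yaw": 0,"claw": 1},
  {"dx": -0.003,"dy": -0.075,"dz": 0.255,"yaw": 0,"claw": 1},
  {"dx": -0.003,"dy": -0.075,"dz": 0.265,"yaw": 0,"claw": 1},
  {"dx": -0.003,"dy": -0.075,"dz": 0.265,"yaw": 0,"claw": 1},
  {"dx": -0.003,"dy": -0.075,"dz": 0.265,"yaw": 0,"claw": 1},
])

```text
time: 25.32
tool_pos: [0.5196, 0.2279, 0.0307]
tool_rot: [-0.0, 1.0, -0.022, 0.001]
contact_force: [-0.3, 0.5, -0.9]
gripper_width: 0.261
grasp_force: 60.3
```

Seated height, no side load. Release and retreat.

>>> send_rows([
  {"dx": 0,"dy": 0,"dz": 0,"yaw": 0,"claw": 0.24},
  {"dx": 0,"dy": 0,"dz": 0,"yaw": 0,"claw": 0.24},
  {"dx": 0,"dy": 0,"dz": 0,"yaw": 0,"claw": 0.24},
  {"dx": 0,"dy": 0,"dz": 0,"yaw": 0,"claw": 0.24},
  {"dx": 0,"dy": 0,"dz": -0.05,"yaw": 0,"claw": 0.24},
  {"dx": 0,"dy": 0,"dz": -0.15,"yaw": 0,"claw": 0.24},
  {"dx": 0,"dy": 0,"dz": -0.25,"yaw": 0,"claw": 0.24},
  {"dx": 0.01,"dy": 0.1,"dz": -0.25,"yaw": 0,"claw": 0.24},
  {"dx": 0.02,"dy": 0.22,"dz": -0.25,"yaw": 0,"claw": 0.24},
  {"dx": 0.03,"dy": 0.34,"dz": -0.25,"yaw": 0,"claw": 0.24},
  {"dx": 0.04,"dy": 0.46,"dz": -0.25,"yaw": 0,"claw": 0.24},
  {"dx": 0.05,"dy": 0.58,"dz": -0.25,"yaw": 0,"claw": 0.24},
  {"dx": 0.06,"dy": 0.68,"dz": -0.25,"yaw": 0,"claw": 0.24},
  {"dx": 0.06,"dy": 0.7,"dz": -0.25,"yaw": 0,"claw": 0.24},
  {"dx": 0.06,"dy": 0.7,"dz": -0.25,"yaw": 0,"claw": 0.24},
])

```text
time: 27.2
tool_pos: [0.5334, -0.1234, 0.1546]
tool_rot: [-0.0, 1.0, -0.022, -0.0]
contact_force: [0.3, -0.6, 0.1]
gripper_width: 0.382
grasp_force: 0.0
```

```bash
python3 -c "
from h import *
blobs()
go(.5353,-.355,.08,.042)"
```

```text
[399.1 225.7] 74 [ 0.5361 -0.3543  0.028 ]
[177.9 230.3] 77 [0.5221 0.3242 0.044 ]
[193.9 230.6] 79 [0.5212 0.2748 0.044 ]
[209.9 230.6] 75 [0.5209 0.2257 0.044 ]
dx 0.0239 dy 0.4643 dz 0.1492 yaw -0.0570 psi0 -0.043 [ 0.5335 -0.1225  0.1546]
```

>>> send_rows([
  {"dx": 0.024,"dy": 0.1,"dz": 0.05,"yaw": -0.057,"claw": 0.2},
  {"dx": 0.024,"dy": 0.22,"dz": 0.1,"yaw": -0.057,"claw": 0.2},
  {"dx": 0.024,"dy": 0.34,"dz": 0.15,"yaw": -0.057,"claw": 0.2},
  {"dx": 0.024,"dy": 0.43,"dz": 0.15,"yaw": -0.057,"claw": 0.2},
  {"dx": 0.024,"dy": 0.464,"dz": 0.15,"yaw": -0.057,"claw": 0.2},
  {"dx": 0.024,"dy": 0.464,"dz": 0.15,"yaw": -0.057,"claw": 0.2},
  {"dx": 0.024,"dy": 0.464,"dz": 0.15,"yaw": -0.057,"claw": 0.2},
  {"dx": 0.024,"dy": 0.464,"dz": 0.15,"yaw": -0.057,"claw": 0.2},
])

```text
time: 28.25
tool_pos: [0.5359, -0.3539, 0.08]
tool_rot: [-0.0, 1.0, 0.022, 0.0]
contact_force: [-0.3, 0.5, 0.2]
gripper_width: 0.399
grasp_force: 0.0
```

```bash
python3 -c "
from h import *
go(.5355,-.355,.012,.042)"
```

```text
dx -0.0009 dy 0.0021 dz 0.1361 yaw 0.0012 psi0 0.044 [ 0.5359 -0.3539  0.08  ]
```

>>> send_rows([
  {"dx": -0.001,"dy": 0.002,"dz": 0.06,"yaw": 0,"claw": 0.2},
  {"dx": -0.001,"dy": 0.002,"dz": 0.1,"yaw": 0,"claw": 0.2},
  {"dx": -0.001,"dy": 0.002,"dz": 0.125,"yaw": 0,"claw": 0.2},
  {"dx": -0.001,"dy": 0.002,"dz": 0.136,"yaw": 0,"claw": 0.2},
  {"dx": -0.001,"dy": 0.002,"dz": 0.136,"yaw": 0,"claw": 0.2},
  {"dx": -0.001,"dy": 0.002,"dz": 0.136,"yaw": 0,"claw": 1},
  {"dx": -0.001,"dy": 0.002,"dz": 0.136,"yaw": 0,"claw": 1},
  {"dx": -0.001,"dy": 0.002,"dz": 0.136,"yaw": 0,"claw": 1},
  {"dx": -0.001,"dy": 0.002,"dz": 0.136,"yaw": 0,"claw": 1},
])

```text
time: 29.38
tool_pos: [0.5356, -0.3572, 0.0128]
tool_rot: [0.001, 1.0, 0.021, 0.001]
contact_force: [-0.2, 0.3, 4.7]
gripper_width: 0.267
grasp_force: 61.6
```

```bash
python3 -c "
from h import *
go(.517,.1765,.16,-.045)"
```

```text
dx 0.0073 dy -1.0680 dz -0.2943 yaw 0.0578 psi0 0.042 [ 0.5356 -0.3572  0.0128]
```

>>> send_rows([
  {"dx": 0,"dy": 0,"dz": -0.05,"yaw": 0,"claw": 1},
  {"dx": 0,"dy": 0,"dz": -0.15,"yaw": 0,"claw": 1},
  {"dx": 0,"dy": 0,"dz": -0.25,"yaw": 0,"claw": 1},
  {"dx": 0,"dy": -0.1,"dz": -0.3,"yaw": 0.058,"claw": 1},
  {"dx": 0,"dy": -0.22,"dz": -0.3,"yaw": 0.058,"claw": 1},
  {"dx": 0,"dy": -0.34,"dz": -0.3,"yaw": 0.058,"claw": 1},
  {"dx": 0,"dy": -0.46,"dz": -0.3,"yaw": 0.058,"claw": 1},
  {"dx": 0,"dy": -0.58,"dz": -0.3,"yaw": 0.058,"claw": 1},
  {"dx": 0,"dy": -0.7,"dz": -0.3,"yaw": 0.058,"claw": 1},
  {"dx": 0,"dy": -0.82,"dz": -0.3,"yaw": 0.058,"claw": 1},
  {"dx": 0,"dy": -0.92,"dz": -0.3,"yaw": 0.058,"claw": 1},
  {"dx": 0,"dy": -0.98,"dz": -0.3,"yaw": 0.058,"claw": 1},
  {"dx": 0,"dy": -1,"dz": -0.3,"yaw": 0.058,"claw": 1},
  {"dx": 0,"dy": -1,"dz": -0.3,"yaw": 0.058,"claw": 1},
  {"dx": 0,"dy": -1,"dz": -0.3,"yaw": 0.058,"claw": 1},
])

```text
time: 31.25
tool_pos: [0.5142, 0.1419, 0.1616]
tool_rot: [0.0, 1.0, -0.023, -0.0]
contact_force: [-0.4, -0.5, -0.3]
gripper_width: 0.266
grasp_force: 61.0
```

```bash
python3 -c "
from h import *
go(.517,.1765,.0305,-.045)
snap('scene','s4',(260,100,460,250),4)"
```

```text
dx 0.0024 dy -0.0694 dz 0.2622 yaw -0.0011 psi0 -0.047 [0.5142 0.1419 0.1616]
```

View pics/s4.png

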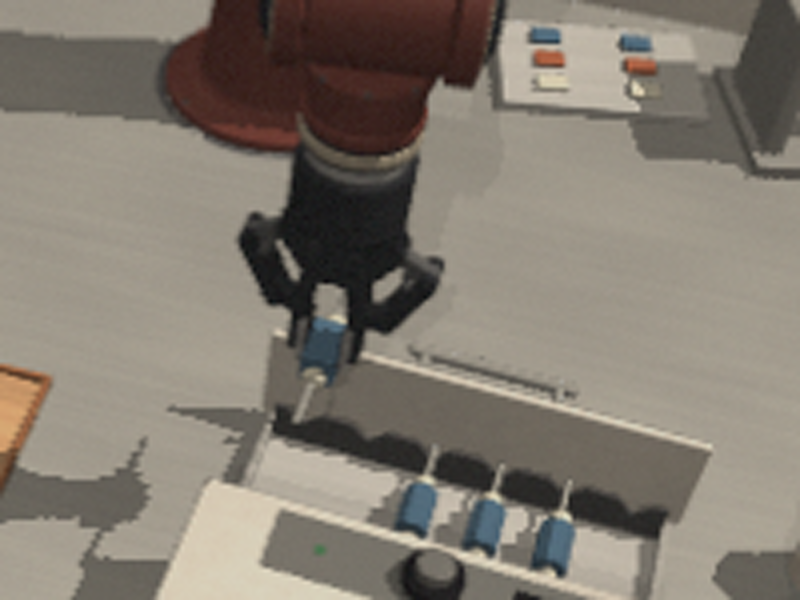

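Three pins are seated in adjacent notches (near ends at crop x≈433, 500, 567). The fourth is held level, so I'll place it.

>>> send_rows([
  {"dx": 0.002,"dy": -0.069,"dz": 0,"yaw": 0,"claw": 1},
  {"dx": 0.002,"dy": -0.069,"dz": 0.08,"yaw": 0,"claw": 1},
  {"dx": 0.002,"dy": -0.069,"dz": 0.16,"yaw": 0,"claw": 1},
  {"dx": 0.002,"dy": -0.069,"dz": 0.21,"yaw": 0,"claw": 1},
  {"dx": 0.002,"dy": -0.069,"dz": 0.24,"yaw": 0,"claw": 1},
  {"dx": 0.002,"dy": -0.069,"dz": 0.255,"yaw": 0,"claw": 1},
  {"dx": 0.002,"dy": -0.069,"dz": 0.264,"yaw": 0,"claw": 1},
  {"dx": 0.002,"dy": -0.069,"dz": 0.264,"yaw": 0,"claw": 1},
  {"dx": 0.002,"dy": -0.069,"dz": 0.264,"yaw": 0,"claw": 1},
])

```text
time: 32.42
tool_pos: [0.5174, 0.1775, 0.0307]
tool_rot: [-0.0, 1.0, -0.023, 0.001]
contact_force: [0.4, 0.5, -1.4]
gripper_width: 0.264
grasp_force: 61.0
```

>>> send_rows([
  {"dx": 0,"dy": 0,"dz": 0,"yaw": 0,"claw": 0.2},
  {"dx": 0,"dy": 0,"dz": 0,"yaw": 0,"claw": 0.2},
  {"dx": 0,"dy": 0,"dz": 0,"yaw": 0,"claw": 0.2},
  {"dx": 0,"dy": 0,"dz": 0,"yaw": 0,"claw": 0.2},
  {"dx": 0,"dy": 0,"dz": -0.05,"yaw": 0,"claw": 0.2},
  {"dx": 0,"dy": 0,"dz": -0.15,"yaw": 0,"claw": 0.2},
  {"dx": 0,"dy": 0,"dz": -0.25,"yaw": 0,"claw": 0.2},
  {"dx": -0.1,"dy": 0.1,"dz": -0.25,"yaw": 0,"claw": 0.48},
  {"dx": -0.12,"dy": 0.22,"dz": -0.25,"yaw": 0,"claw": 0.48},
  {"dx": -0.15,"dy": 0.34,"dz": -0.25,"yaw": 0,"claw": 0.48},
  {"dx": -0.15,"dy": 0.44,"dz": -0.25,"yaw": 0,"claw": 0.48},
  {"dx": -0.15,"dy": 0.44,"dz": -0.25,"yaw": 0,"claw": 0.48},
  {"dx": -0.15,"dy": 0.44,"dz": -0.25,"yaw": 0,"claw": 0.48},
])

```text
time: 34.05
tool_pos: [0.4318, -0.0388, 0.1548]
tool_rot: [-0.0, 1.0, -0.023, 0.0]
contact_force: [0.4, -0.1, 0.8]
gripper_width: 0.257
grasp_force: 0.0
```

```bash
python3 -c "
from h import *
blobs()
im=cv2.imread('pics/raw_b.png');cv2.imwrite('pics/t5.png',cv2.resize(im[180:280,140:280],None,fx=5.5,fy=5.5,interpolation=3))
go(.398,.2550,.18,1.526)"
```

```text
[177.9 230.3] 74 [0.5221 0.3243 0.044 ]
[193.9 230.5] 78 [0.5213 0.2749 0.044 ]
[209.9 230.7] 75 [0.5206 0.2256 0.044 ]
[226.3 231.4] 88 [0.5183 0.1754 0.044 ]
dx -0.0937 dy -0.5829 dz -0.0505 yaw -1.0469 psi0 -0.044 [ 0.4319 -0.0382  0.1547]
```

View pics/t5.png

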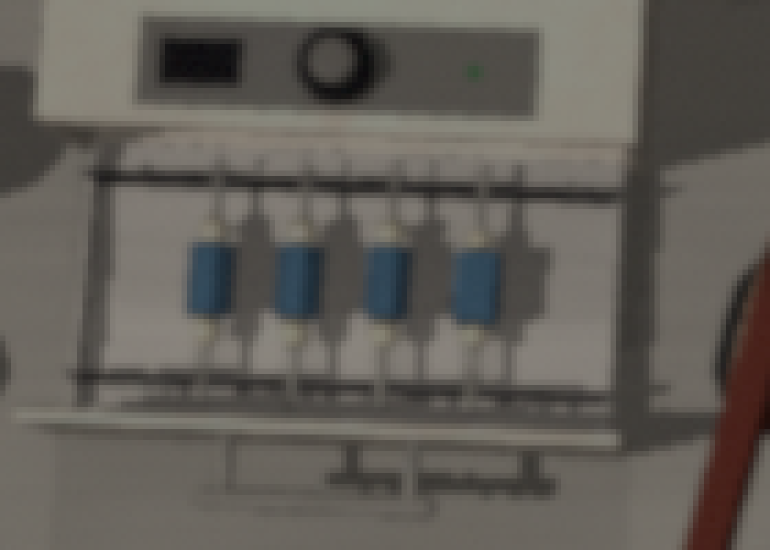

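All four pins lie square across both combs, with beads at crop x≈210, 298, 387 and 477. Next is the handle.

>>> send_rows([
  {"dx": -0.094,"dy": -0.583,"dz": -0.05,"yaw": -1,"claw": 0.48},
  {"dx": -0.094,"dy": -0.583,"dz": -0.05,"yaw": -1,"claw": 0.48},
  {"dx": -0.094,"dy": -0.583,"dz": -0.05,"yaw": -1,"claw": 0.48},
  {"dx": -0.094,"dy": -0.583,"dz": -0.05,"yaw": -1,"claw": 0.48},
  {"dx": -0.094,"dy": -0.583,"dz": -0.05,"yaw": -1,"claw": 0.48},
  {"dx": -0.094,"dy": -0.583,"dz": -0.05,"yaw": -1,"claw": 0.48},
  {"dx": -0.094,"dy": -0.583,"dz": -0.05,"yaw": -1,"claw": 0.48},
  {"dx": -0.094,"dy": -0.583,"dz": -0.05,"yaw": -1,"claw": 0.48},
  {"dx": -0.094,"dy": -0.583,"dz": -0.05,"yaw": -1,"claw": 0.48},
  {"dx": -0.094,"dy": -0.583,"dz": -0.05,"yaw": -1,"claw": 0.48},
  {"dx": -0.094,"dy": -0.583,"dz": -0.05,"yaw": -1,"claw": 0.48},
  {"dx": -0.094,"dy": -0.583,"dz": -0.05,"yaw": -1,"claw": 0.48},
])

```text
time: 35.6
tool_pos: [0.398, 0.2543, 0.1798]
tool_rot: [-0.0, 0.747, 0.665, 0.0]
contact_force: [0.3, 0.5, 0.2]
gripper_width: 0.261
grasp_force: 0.0
```

```bash
python3 -c "
from h import *
go(.398,.2570,.053,1.526)"
```

```text
dx 0.0053 dy -0.0007 dz 0.2536 yaw -0.0480 psi0 1.454 [0.398  0.2543 0.1798]
```

>>> send_rows([
  {"dx": 0.005,"dy": 0,"dz": 0.05,"yaw": -0.048,"claw": 0.48},
  {"dx": 0.005,"dy": 0,"dz": 0.12,"yaw": -0.048,"claw": 0.48},
  {"dx": 0.005,"dy": 0,"dz": 0.18,"yaw": -0.048,"claw": 0.48},
  {"dx": 0.005,"dy": 0,"dz": 0.22,"yaw": -0.048,"claw": 0.48},
  {"dx": 0.005,"dy": 0,"dz": 0.25,"yaw": -0.048,"claw": 0.48},
  {"dx": 0.005,"dy": 0,"dz": 0.25,"yaw": -0.048,"claw": 0.48},
  {"dx": 0.005,"dy": 0,"dz": 0.25,"yaw": -0.048,"claw": 0.6},
  {"dx": 0.005,"dy": 0,"dz": 0.25,"yaw": -0.048,"claw": 0.7},
  {"dx": 0.005,"dy": 0,"dz": 0.25,"yaw": -0.048,"claw": 0.85},
  {"dx": 0.005,"dy": 0,"dz": 0.25,"yaw": -0.048,"claw": 1},
  {"dx": 0.005,"dy": 0,"dz": 0.25,"yaw": -0.048,"claw": 1},
  {"dx": 0.005,"dy": 0,"dz": 0.25,"yaw": -0.048,"claw": 1},
])

```text
time: 37.1
tool_pos: [0.3989, 0.2571, 0.0559]
tool_rot: [0.0, 0.723, 0.691, 0.001]
contact_force: [-3.0, -0.5, 6.5]
gripper_width: 0.102
grasp_force: 58.7
```

>>> send_rows([
  {"dx": 0,"dy": 0.005,"dz": 0,"yaw": 0,"claw": 1},
  {"dx": 0,"dy": 0.015,"dz": 0,"yaw": 0,"claw": 1},
  {"dx": 0,"dy": 0.03,"dz": 0,"yaw": 0,"claw": 1},
  {"dx": 0,"dy": 0.05,"dz": 0,"yaw": 0,"claw": 1},
  {"dx": 0,"dy": 0.07,"dz": 0,"yaw": 0,"claw": 1},
  {"dx": 0,"dy": 0.09,"dz": 0,"yaw": 0,"claw": 1},
  {"dx": 0,"dy": 0.11,"dz": 0,"yaw": 0,"claw": 1},
  {"dx": 0,"dy": 0.13,"dz": 0,"yaw": 0,"claw": 1},
  {"dx": 0,"dy": 0.15,"dz": 0,"yaw": 0,"claw": 1},
  {"dx": 0,"dy": 0.17,"dz": 0,"yaw": 0,"claw": 1},
  {"dx": 0,"dy": 0.19,"dz": 0,"yaw": 0,"claw": 1},
  {"dx": 0,"dy": 0.21,"dz": 0,"yaw": 0,"claw": 1},
  {"dx": 0,"dy": 0.23,"dz": 0,"yaw": 0,"claw": 1},
  {"dx": 0,"dy": 0.25,"dz": 0,"yaw": 0,"claw": 1},
  {"dx": 0,"dy": 0.265,"dz": 0,"yaw": 0,"claw": 1},
  {"dx": 0,"dy": 0.278,"dz": 0,"yaw": 0,"claw": 1},
  {"dx": 0,"dy": 0.288,"dz": 0,"yaw": 0,"claw": 1},
  {"dx": 0,"dy": 0.294,"dz": 0,"yaw": 0,"claw": 1},
  {"dx": 0,"dy": 0.294,"dz": 0,"yaw": 0,"claw": 1},
])

```text
time: 39.48
tool_pos: [0.5463, 0.2505, 0.056]
tool_rot: [0.001, 0.723, 0.691, 0.001]
contact_force: [-0.2, 0.3, 5.3]
gripper_width: 0.097
grasp_force: 58.9
```

>>> send_rows([
  {"dx": 0,"dy": 0.006,"dz": 0,"yaw": 0,"claw": 1},
  {"dx": 0,"dy": 0.011,"dz": 0,"yaw": 0,"claw": 1},
  {"dx": 0,"dy": 0.016,"dz": 0,"yaw": 0,"claw": 1},
  {"dx": 0,"dy": 0.021,"dz": 0,"yaw": 0,"claw": 1},
  {"dx": 0,"dy": 0.026,"dz": 0,"yaw": 0,"claw": 1},
  {"dx": 0,"dy": 0.03,"dz": 0,"yaw": 0,"claw": 1},
  {"dx": 0,"dy": 0.03,"dz": 0,"yaw": 0,"claw": 1},
])

```text
time: 40.35
tool_pos: [0.5517, 0.2502, 0.0558]
tool_rot: [-0.007, 0.722, 0.692, -0.009]
contact_force: [-34.7, -2.5, 29.5]
gripper_width: 0.106
grasp_force: 62.0
```

>>> send_rows([
  {"dx": 0,"dy": -0.014,"dz": 0,"yaw": 0,"claw": 1},
  {"dx": 0,"dy": -0.014,"dz": 0,"yaw": 0,"claw": 0.6},
  {"dx": 0,"dy": -0.014,"dz": 0,"yaw": 0,"claw": 0.5},
  {"dx": 0,"dy": -0.014,"dz": 0,"yaw": 0,"claw": 0.5},
  {"dx": 0,"dy": -0.014,"dz": 0,"yaw": 0,"claw": 0.5},
  {"dx": 0,"dy": -0.014,"dz": -0.05,"yaw": 0,"claw": 0.5},
  {"dx": 0,"dy": -0.014,"dz": -0.15,"yaw": 0,"claw": 0.5},
  {"dx": 0,"dy": -0.014,"dz": -0.24,"yaw": 0,"claw": 0.5},
  {"dx": 0,"dy": -0.014,"dz": -0.24,"yaw": 0,"claw": 1},
  {"dx": 0,"dy": -0.014,"dz": -0.24,"yaw": 0,"claw": 1},
  {"dx": 0,"dy": -0.014,"dz": -0.24,"yaw": 0,"claw": 1},
])

```text
time: 41.72
tool_pos: [0.552, 0.2495, 0.1724]
tool_rot: [-0.001, 0.723, 0.691, -0.002]
contact_force: [-1.3, -0.2, 0.6]
gripper_width: 0.0
grasp_force: 0.0
```

```bash
python3 -c "
from h import *
# refine button from raw_t0 & later frames
print(world('scene',np.array([(357,440)])/4+[280,130],.12))
print(world('top',np.array([(333,62)])/5.5+[140,180]-.4,.12))
go(.630,.2455,.14,1.526)
im=manip.grab_frame('top')[:,:,::-1];cv2.imwrite('pics/raw_t6.png',im)
cv2.imwrite('pics/t6.png',cv2.resize(im[130:260,140:280],None,fx=4.5,fy=4.5,interpolation=3))"
```

```text
[[0.62955107 0.24781193 0.12      ]]
[[0.62857456 0.24503406 0.12      ]]
dx -0.0012 dy 0.1562 dz 0.0647 yaw 0.0004 psi0 1.527 [0.552  0.2495 0.1724]
```

View pics/t6.png

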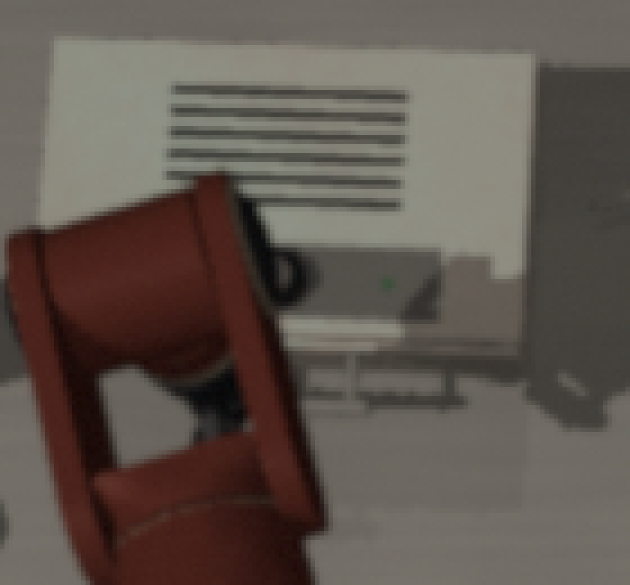

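The drawer front is flush with the box, and I pushed it against the stop. I'll move above the button and press.

>>> send_rows([
  {"dx": -0.001,"dy": 0.1,"dz": 0,"yaw": 0,"claw": 1},
  {"dx": -0.001,"dy": 0.156,"dz": 0,"yaw": 0,"claw": 1},
  {"dx": -0.001,"dy": 0.156,"dz": 0.03,"yaw": 0,"claw": 1},
  {"dx": -0.001,"dy": 0.156,"dz": 0.07,"yaw": 0,"claw": 1},
  {"dx": -0.001,"dy": 0.156,"dz": 0.09,"yaw": 0,"claw": 1},
  {"dx": -0.001,"dy": 0.156,"dz": 0.095,"yaw": 0,"claw": 1},
  {"dx": -0.001,"dy": 0.156,"dz": 0.095,"yaw": 0,"claw": 1},
])

```text
time: 42.65
tool_pos: [0.6308, 0.2462, 0.1275]
tool_rot: [0.0, 0.722, 0.691, 0.0]
contact_force: [-0.4, 0.2, -0.6]
gripper_width: 0.004
grasp_force: 0.0
```

```bash
python3 -c "
from h import *
go(.630,.2455,.112,1.526)"
```

```text
dx -0.0015 dy -0.0016 dz 0.0310 yaw 0.0007 psi0 1.527 [0.6308 0.2462 0.1275]
```

>>> send_rows([
  {"dx": -0.001,"dy": -0.001,"dz": 0.01,"yaw": 0,"claw": 1},
  {"dx": -0.001,"dy": -0.001,"dz": 0.015,"yaw": 0,"claw": 1},
  {"dx": -0.001,"dy": -0.001,"dz": 0.02,"yaw": 0,"claw": 1},
  {"dx": -0.001,"dy": -0.001,"dz": 0.024,"yaw": 0,"claw": 1},
  {"dx": -0.001,"dy": -0.001,"dz": 0.028,"yaw": 0,"claw": 1},
  {"dx": -0.001,"dy": -0.001,"dz": 0.028,"yaw": 0,"claw": 1},
])

```text
time: 43.4
tool_pos: [0.6307, 0.2456, 0.1141]
tool_rot: [0.0, 0.722, 0.691, 0.0]
contact_force: [-1.9, -0.8, 5.8]
gripper_width: -0.001
grasp_force: 2.6
```

Push a bit further to reach the stop, then lift.

>>> send_rows([
  {"dx": 0,"dy": 0,"dz": 0.002,"yaw": 0,"claw": 1},
  {"dx": 0,"dy": 0,"dz": 0.004,"yaw": 0,"claw": 1},
  {"dx": 0,"dy": 0,"dz": 0.006,"yaw": 0,"claw": 1},
  {"dx": 0,"dy": 0,"dz": 0.006,"yaw": 0,"claw": 1},
])

```text
time: 43.9
tool_pos: [0.6309, 0.2456, 0.1139]
tool_rot: [0.0, 0.722, 0.691, 0.0]
contact_force: [-9.4, -3.4, 15.6]
gripper_width: 0.001
grasp_force: 7.7
```

The button bottomed out at 0.114 m, with the force rising. Lift away.

>>> send_rows([
  {"dx": 0,"dy": 0,"dz": -0.02,"yaw": 0,"claw": 1},
  {"dx": 0,"dy": 0,"dz": -0.1,"yaw": 0,"claw": 1},
  {"dx": 0,"dy": 0,"dz": -0.2,"yaw": 0,"claw": 1},
  {"dx": -0.12,"dy": -0.1,"dz": -0.25,"yaw": 0,"claw": 1},
  {"dx": -0.24,"dy": -0.2,"dz": -0.25,"yaw": 0,"claw": 1},
  {"dx": -0.36,"dy": -0.2,"dz": -0.25,"yaw": 0,"claw": 1},
  {"dx": -0.48,"dy": -0.2,"dz": -0.25,"yaw": 0,"claw": 1},
  {"dx": -0.6,"dy": -0.2,"dz": -0.25,"yaw": 0,"claw": 1},
  {"dx": -0.7,"dy": -0.2,"dz": -0.25,"yaw": 0,"claw": 1},
  {"dx": -0.7,"dy": -0.2,"dz": -0.25,"yaw": 0,"claw": 1},
  {"dx": -0.7,"dy": -0.2,"dz": -0.25,"yaw": 0,"claw": 1},
])

```text
time: 45.28
tool_pos: [0.5152, -0.0998, 0.2348]
tool_rot: [-0.0, 0.723, 0.691, 0.0]
contact_force: [0.1, -0.1, 0.9]
gripper_width: 0.0
grasp_force: 0.0
```

```bash
python3 -c "
from h import *
im=manip.grab_frame('top')[:,:,::-1]
cv2.imwrite('pics/t7.png',cv2.resize(im[130:260,140:280],None,fx=4.5,fy=4.5,interpolation=3))"
```

```text
(no output)
```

View pics/t7.png

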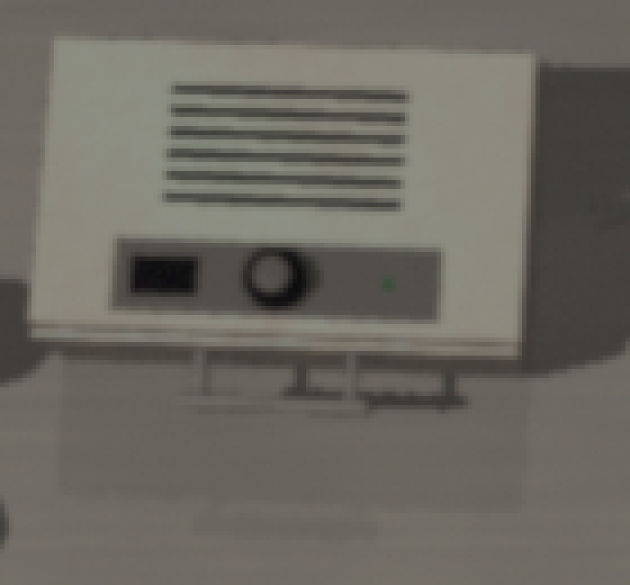

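The drawer is shut flush against the box (front edge near rows 335–355) and the arm is clear, so I'll hand in.

```bash
python3 -c "
from plant import manip
print(manip.job_done())"
```

```text
the job is handed in; nothing more can be done
None
```

I handed the job in at about 45 s: all four pins present were seated square across both combs, then the drawer was pushed to its stop, then the start button was pressed fully down; no verdict came back, and the pins can't be seen with the drawer shut.

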